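# Fetch the objective lens from the back of a tip-out bin

### The arm

A 6-joint arm with a two-finger parallel gripper is mounted at the origin on the work surface. World frame = base frame: x ahead of the robot, y to its left, z up, the work surface at z = 0. Lengths are in mm, angles in rad, forces in N, time in s.
With the tool pointing down it reaches from about 350 to 1000 mm from the base axis. Payload 7.1 kg.
Tool frame: the origin (TCP) lies at the very end of the fingers, on their centre line; the grasp point (between the pads) lies 19 mm behind it; z points along the fingers, y is the line along which they close (so a half turn about z gives the same grasp; the last joint's range is limited). The gripper opens to 85 mm and grips with 20 to 120 N. Pads are 22 mm wide; open, the fingers measure 114 mm over their backs; the gripper's body (76 mm by 85 mm) begins 54 mm behind the grasp point. The pads swing forward as they close: fully open they stand 13 mm farther back than shut.
Start: joints at [-1.317, 0.423, 1.63, -0, 1.089, -0.019], TCP at [168.412, -601.866, 231.319] pointing down, gripper open.
Joint ranges: [-3, 3], [-0.9, 2.11], [0.09, 2.58], [-1.31, 4.45], [0.11, 2.69], [-2.54, 2.54]. Speed limits (rad/s): [2.39, 2.39, 3.01, 3.14, 3.14, 3.14].

### API

Orientations are given as a 3x3 rotation matrix whose columns are the frame's x, y, z axes.
In Python, from workcell import status, viewer, order gives the robot as it stands.
- The arm moves only by the tool carry_out, never from a script. Its arguments are lists of equal length, an entry for each row: "offset": the shift along the tool's x, y, z in mm, a list of three; "spin": the turn about the tool's z in degrees; "claw": the finger opening in mm, from 0 to 85.4. In form: {"offset": [[tx, ty, tz], ...], "spin": [spin, ...], "claw": [claw, ...]}. A call has 1 to 5 rows; each row is the pose to reach, as a shift and turn from the pose commanded when the call began, along the tool's axes at that moment; what a row does not reach only later rows make up. A row lasts 1/12 s, in which the tool goes at most 41.7 mm and 7.16 degrees, less where a joint would pass 70% of its speed; a pose out of reach is approached as far as the arm can. A call with a gripper value outside its range is refused whole. The fingers move at their own pace and stop on an object; "newtons" is the grip in N (left out, the last holds). Time passes only in rows, so rows that repeat a pose let the fingers close. It gives the time, the measured TCP pose, the force, the opening and the grip force at its end, in the units of the state.
- status.get_state(): the state, without advancing time (a new reading comes with each control period).
- viewer.camera(name): name is "side" or "top" or "wrist"; returns a dict with "frame" (480x640x3 uint8, red, green, blue), "vfov" (degrees; the focal length in pixels is half the picture's height over the tangent of half this angle, whatever the lens; pixels are square), "cx", "cy" (the principal point, pixels), "xyz" and "attitude" of the camera in the world; the wrist camera has in their place "T_tool_cam" (4x4, takes a point from camera to tool coordinates, whose origin is the TCP and whose axes are the flange's). Camera axes: x right, y up, looking along -z (the intrinsics and any distortion apply to the point x, -y, -z); pixel columns grow to the right and rows downward; lengths in mm; the calibration is good to about 2 mm. A picture is of the moment at which its call begins: read the wrist's pose just before it. There is no depth.
- order.hand_in(): hands the job in; it is judged then, once.
The state is a dict: "clock": time; "q": joint angles; "qvel": joint speeds; "joint_torque": joint torques, N m; "eef_pos": TCP position; "ee_rot": TCP orientation; "wrist_force": force on the tool from outside, world axes, zero at the start; "ft_torque": the same for the moment, N m; "finger_gap": finger opening in mm; "gripper_force": force on a finger pad.
Only numpy, scipy, OpenCV 4.12 (cv2) and the standard library are available. Lean on these libraries where they do the work, as an engineer would, in place of code of your own. Each camera call takes 0.05 s, during which the arm holds its last target. There are 200 camera calls.

### The job

Tip forward the bin that has the microscope objective lens at its back, lift the lens out and stand it upright, on its base, on the mat of the lens tray. Push the bin fully shut again. Do not drop or jolt the lens, and leave the other spares and the things on the bench where they are.

Things in the scene. Friction and masses are not known exactly. Their poses are not given: they have to be found in the camera images.
- cabinet: Fixed tip-out bin cabinet: white sides and base, clear hood and back, 426 wide, 167 deep, 212 mm high; 3 clear bins side by side, 136 mm apart. Origin on the bench under the bins' common pivot line, at the middle bin; x points from the fronts to the back, y along the row (to bin_left), z up. The hood (underside 206 mm up) covers all from 24 mm behind the pivot line back, and so the back of a shut bin.
- lens_center (a point): Objective lens standing nose up on its storage base at the back of one bin, behind the rib. Black base 54 mm diameter, 8 mm high; steel barrel (grip here, best its upper half) 28 mm diameter, 8 to 46 mm up; nose to 56 mm. 0.13 kg. Point half-way up (28 mm), z its axis to the nose. As its bin tips it slides up to 10 mm forward, until the base meets the rib, and leans with the bin.
- tray_mat (a point): Fixed steel lens tray with a black rubber mat: 160 mm (its x) by 130 mm (its y) outside, inside 152 by 122 mm, rim 12 mm above the bench. Point at the centre of the mat's top, 6 mm above the bench, z up.
- coupler_center (a point): Spare camera coupler, a plain black tube 40 mm diameter, 44 mm tall, at the back of another bin; centre of it. Leave alone.
- cube_center (a point): Spare filter cube, black block 36 x 36 x 32 mm with round windows, at the back of the remaining bin; centre of it. Leave alone.
- dish_center (a point): Covered culture dish, 58 mm diameter, 13.5 mm high, on the bench beyond the tray; centre of it. Leave alone.
- oil_center (a point): Small amber immersion-oil bottle, 32 mm diameter, 65 mm high, on the bench beyond the tray; centre of it. Leave alone.
- bin_left (a joint): Tilt of the bin at the cabinet's +y end (the robot's left), rad: 0 shut, 0.60 tipped forward (top towards the robot) against its stop. The pivot is stiff (about 0.1 N m): fully tipped or shut it stays where it is left, but pressing on the floor of a tipped bin with about 3 N swings it back.
- bin_left_hinge (a point): On the pivot line at mid-width of the bin at the cabinet's +y end (the robot's left), below its floor, 40 mm above the bench; axes as the cabinet's, tilting with the bin. From here, bin shut: front face 58 mm ahead, its rim 142 up; floor top 12 up; back wall inside 88 behind, top 87 up, as the sides behind the pivot; cross rib 22 to 26 behind, top 26 up. 130 wide, walls 3 to 5. A loose cap (30 across, 10 high) lies in front of the rib.
- bin_left_pull (a point): Grip point of the finger pull of the bin at the cabinet's +y end (the robot's left): a grey tongue 36 mm wide (across), 46 mm long (out from the front panel), 12 mm thick, with a small downturned lip. Bin shut: 90 mm in front of the pivot line, 125 mm above it (165 mm above the bench). It can be pinched by its two sides from above and moves with the bin.
- bin_middle (a joint): Tilt of the middle bin, rad: 0 shut, 0.60 tipped forward (top towards the robot) against its stop. The pivot is stiff (about 0.1 N m): fully tipped or shut it stays where it is left, but pressing on the floor of a tipped bin with about 3 N swings it back.
- bin_middle_hinge (a point): On the pivot line at mid-width of the middle bin, below its floor, 40 mm above the bench; axes as the cabinet's, tilting with the bin. From here, bin shut: front face 58 mm ahead, its rim 142 up; floor top 12 up; back wall inside 88 behind, top 87 up, as the sides behind the pivot; cross rib 22 to 26 behind, top 26 up. 130 wide, walls 3 to 5. A loose cap (30 across, 10 high) lies in front of the rib.
- bin_middle_pull (a point): Grip point of the finger pull of the middle bin: a grey tongue 36 mm wide (across), 46 mm long (out from the front panel), 12 mm thick, with a small downturned lip. Bin shut: 90 mm in front of the pivot line, 125 mm above it (165 mm above the bench). It can be pinched by its two sides from above and moves with the bin.
- bin_right (a joint): Tilt of the bin at the cabinet's -y end (the robot's right), rad: 0 shut, 0.60 tipped forward (top towards the robot) against its stop. The pivot is stiff (about 0.1 N m): fully tipped or shut it stays where it is left, but pressing on the floor of a tipped bin with about 3 N swings it back.
- bin_right_hinge (a point): On the pivot line at mid-width of the bin at the cabinet's -y end (the robot's right), below its floor, 40 mm above the bench; axes as the cabinet's, tilting with the bin. From here, bin shut: front face 58 mm ahead, its rim 142 up; floor top 12 up; back wall inside 88 behind, top 87 up, as the sides behind the pivot; cross rib 22 to 26 behind, top 26 up. 130 wide, walls 3 to 5. A loose cap (30 across, 10 high) lies in front of the rib.
- bin_right_pull (a point): Grip point of the finger pull of the bin at the cabinet's -y end (the robot's right): a grey tongue 36 mm wide (across), 46 mm long (out from the front panel), 12 mm thick, with a small downturned lip. Bin shut: 90 mm in front of the pivot line, 125 mm above it (165 mm above the bench). It can be pinched by its two sides from above and moves with the bin.
Mind the look-alikes: they are no part of the job. Of the things shaped like the part that bears tray_mat, the bare steel one is meant.

How it is judged:
By the outcome, as a careful person would: the job done as asked, in the order asked, and still so for the second after the job is handed in, with the robot touching nothing.
It also fails if it takes over 64 s, if anything falls off the work surface, if the arm or the gripper's body presses on something with over 40 N, if the wrist force passes 120 N, or if a joint passes its speed limit or range.

## Working session

There is one attempt and no reset: what is moved stays moved. The work goes in short steps, Python scripts to look and compute and a tool call to move; the robot and the scene stay as the last step left them, time stands still between calls to the robot, and variables do not carry over. Pictures are saved under pics/ and viewed, at most 10 in all, crops included, and the job is handed in when it is done.

Besides the shell and the picture viewer there is one more tool, called in YAML: its name, and indented under it one key for each argument. carry_out: Moves the arm, as the interface text tells. Its arguments: {"type":"object","properties":{"offset":{"type":"array","items":{"type":"array","items":{"type":"number"}}},"spin":{"type":"array","items":{"type":"number"}},"claw":{"type":"array","items":{"type":"number"}},"newtons":{"type":"number"}},"required":["offset","spin","claw"]}

```bash
mkdir -p pics; cat > h.py <<'E'
import numpy as np, cv2
from workcell import status, viewer, order
np.set_printoptions(precision=3,suppress=True)
def snap(n,f):
    s=status.get_state(); c=viewer.camera(n); cv2.imwrite('pics/'+f,c['frame'][...,::-1]); 
    if n=='wrist':
        T=np.eye(4);T[:3,:3]=s['ee_rot'];T[:3,3]=s['eef_pos'];T=T@np.array(c['T_tool_cam']);c['xyz']=T[:3,3];c['attitude']=T[:3,:3]
    np.save('pics/'+f+'.npy',{k:v for k,v in c.items() if k!='frame'},allow_pickle=True); return c
def load(f): return np.load('pics/'+f+'.npy',allow_pickle=True).item()
def foc(c): return 240/np.tan(np.radians(c['vfov'])/2)
def ray(c,u,v):
    f=foc(c); d=np.array([(u-c['cx'])/f,-(v-c['cy'])/f,-1]); return np.array(c['xyz']),np.array(c['attitude'])@d
def onz(c,u,v,z): o,d=ray(c,u,v); return o+d*(z-o[2])/d[2]
def proj(c,p):
    q=np.array(c['attitude']).T@(np.array(p)-c['xyz']); f=foc(c); return np.array([c['cx']-f*q[0]/q[2], c['cy']+f*q[1]/q[2]])
def two(c1,p1,c2,p2):
    a,d=ray(c1,*p1);b,e=ray(c2,*p2); d/=np.linalg.norm(d);e/=np.linalg.norm(e)
    t=np.linalg.lstsq(np.c_[d,-e],b-a,rcond=None)[0]; x=a+d*t[0];y=b+e*t[1]; return (x+y)/2,np.linalg.norm(x-y)
E
python3 - <<'E'
from h import *
for n in ('side','top'):
    c=snap(n,n+'0.png'); print({k:v for k,v in c.items() if k!='frame'})
s=status.get_state(); print(s['eef_pos'],s['ee_rot'],s['finger_gap'],s['clock'],s['wrist_force'])
print(viewer.camera('wrist')['T_tool_cam'])
E
```

```text
{'vfov': 50.298935336505, 'cx': 322.0934008744919, 'cy': 238.4143049580166, 'xyz': array([ 256.083, -581.272,  831.443]), 'attitude': array([[ 0.965,  0.187, -0.185],
       [-0.263,  0.657, -0.707],
       [-0.011,  0.73 ,  0.683]])}
{'vfov': 56.219217428413955, 'cx': 318.5339624371997, 'cy': 235.83996008267226, 'xyz': array([ 247.541,  146.214, 1194.572]), 'attitude': array([[ 0.019,  0.982, -0.19 ],
       [-1.   ,  0.019, -0.003],
       [ 0.001,  0.19 ,  0.982]])}
[ 168.284 -601.406  230.605] [[ 0.963  0.269 -0.   ]
 [ 0.269 -0.963  0.001]
 [ 0.    -0.001 -1.   ]] 85.18862353988618 0.1 [ 0.263  0.051 -0.095]
[[   0.       0.951    0.31    79.434]
 [   1.      -0.      -0.001   -0.627]
 [  -0.001    0.31    -0.951 -142.995]
 [   0.       0.       0.       1.   ]]
```

View pics/top0.png

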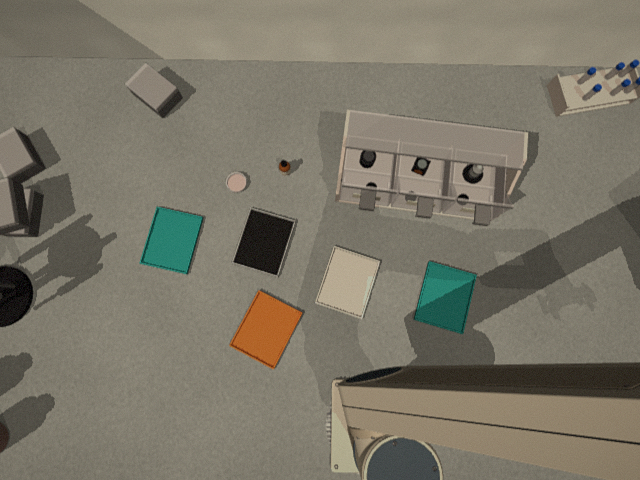

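View pics/side0.png

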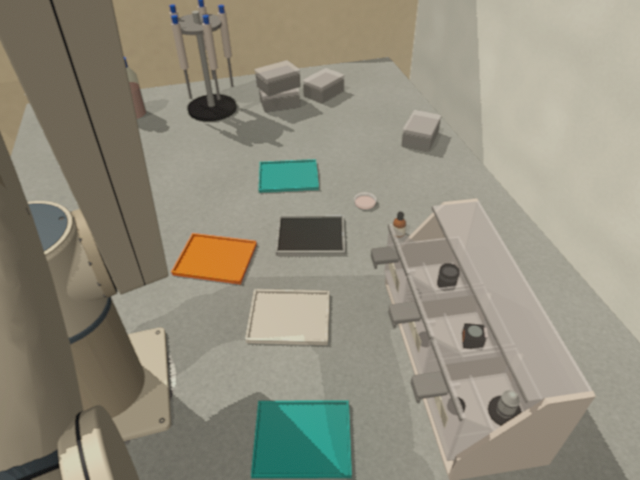

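The top view (columns run to -y) shows three bins. The left one at (368,158) holds a black tube, the coupler. The middle one at (421,166) holds the cube. The right one at (473,172) holds a black base with a steel nose, which is the lens.

There are five trays: teal (172,240), black mat with steel rim (265,242), cream (349,282), teal (445,297) and orange (267,329). Only (265,242) has bare steel and a black mat, and the dish and oil bottle stand beyond it. I'll confirm both in one crop.

```bash
python3 - <<'E'
import cv2,numpy as np
a=cv2.imread('pics/top0.png')
l=cv2.resize(a[100:240,330:530],None,fx=4,fy=4,interpolation=cv2.INTER_CUBIC)
r=cv2.resize(a[200:290,220:310],(360,360),interpolation=cv2.INTER_CUBIC)[:,:]
o=np.zeros((600,800,3),np.uint8)
o[:448,:640]=cv2.resize(a[100:240,330:530],(640,448),interpolation=cv2.INTER_CUBIC)
o[448:,:160]=cv2.resize(r,(160,152))
s=cv2.imread('pics/side0.png'); o[448:600,170:570]=cv2.resize(s[365:440,400:597],(400,152),interpolation=cv2.INTER_CUBIC)
cv2.imwrite('pics/crop1.png',o)
E
```

```text
(no output)
```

View pics/crop1.png

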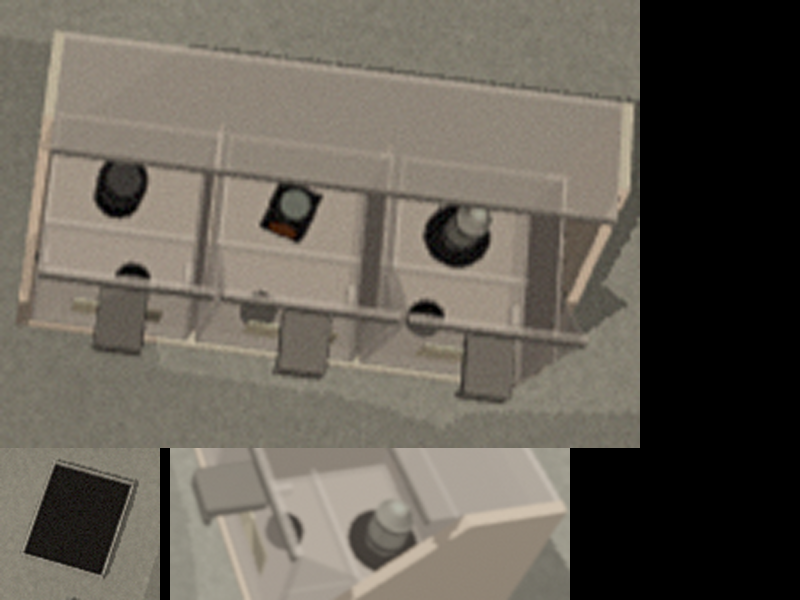

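The crop confirms it: the lens (black base, stepped steel nose) is in the right bin. The lens tray is the black mat with the bare steel rim. Now computing the poses.

```bash
cat > m.py <<'E'
from h import *
t=load('top0.png');s=load('side0.png')
P=[onz(t,330+u/3.2,100+v/3.2,171) for u,v in ((121,317),(304,342),(487,367))]
print('pulls',P)
y=(P[0]-P[2]);print('len',np.linalg.norm(y[:2]));y/=np.linalg.norm(y);y[2]=0
x=np.array([y[1],-y[0],0]);yaw=np.degrees(np.arctan2(x[1],x[0]));print('yaw',yaw)
pm=np.mean(P,0);C=pm+90*x;C[2]=0;print('cab',C)
print('pulls fit',[pm+k*136*y for k in(1,0,-1)])
# hood edge front at (50,150)-(617,218) crop z=206
for u,v in((50,150),(617,218),(55,33),(633,100)):
    q=onz(t,330+u/3.2,100+v/3.2,209)-C; print('hood',q@x,q@y)
n,e=two(t,(330+476/3.2,100+214/3.2),s,(400+397*197/400-170*197/400,365+(507-448)*75/152)); print('nose',n,e,(n-C)@x,(n-C)@y)
a=cv2.imread('pics/top0.png')
m=(a.max(2)<45).astype(np.uint8);m[:205]=0;m[280:]=0;m[:,:230]=0;m[:,300:]=0
c=max(cv2.findContours(m,0,1)[0],key=cv2.contourArea);W=np.array([onz(t,*p[0],6)[:2] for p in c],np.float32)
print('mat',cv2.minAreaRect(W))
g=a[...,1].astype(int)-a[...,2]
print([onz(t,236,182,13.5),onz(t,285,167,40)])
E
python3 m.py
```

```text
pulls [array([536.137,  34.999, 171.   ]), array([519.74 , -99.346, 171.   ]), array([ 503.451, -232.798,  171.   ])]
len 269.7851679932393
yaw -6.958846328345589
cab [ 609.113 -109.953    0.   ]
pulls fit [array([536.253,  35.95 , 171.   ]), array([519.776, -99.048, 171.   ]), array([ 503.299, -234.047,  171.   ])]
hood 16.241224987001644 203.8949051435883
hood 22.154112112997534 -206.6357823946765
hood 107.4718281291108 212.0311110568921
hood 114.54085724447809 -213.2716798946309
nose [ 644.722 -254.686  104.761] 0.8211333474067916 52.882357795902024 -139.35344558465968
mat ((458.9797668457031, 298.025390625), (119.94256591796875, 149.02838134765625), 74.38876342773438)
[array([621.943, 379.027,  13.5  ]), array([658.26 , 243.961,  40.   ])]
```

carry_out:
  offset:
    - [35,-22,0]
    - [70,-44,0]
    - [105,-66,0]
    - [140,-88,0]
    - [175,-110,0]
  spin: [0,0,0,0,0]
  claw: [70,70,70,70,70]

```text
clock: 0.57
eef_pos: [308.0, -447.1, 231.1]
ee_rot: [[0.963, 0.269, -0.0], [0.269, -0.963, 0.0], [-0.0, -0.0, -1.0]]
wrist_force: [1.1, -0.4, -0.0]
finger_gap: 70.2
gripper_force: 0.0
```

carry_out:
  offset:
    - [35,-22,0]
    - [70,-44,0]
    - [105,-66,0]
    - [140,-88,0]
    - [175,-110,0]
  spin: [0,0,0,0,0]
  claw: [70,70,70,70,70]

```text
clock: 0.98
eef_pos: [447.1, -293.9, 231.3]
ee_rot: [[0.963, 0.269, -0.0], [0.269, -0.963, 0.0], [-0.0, -0.0, -1.0]]
wrist_force: [0.6, -0.3, -0.6]
finger_gap: 70.1
gripper_force: 0.0
```

carry_out:
  offset:
    - [35,-22,-5]
    - [70,-44,-10]
    - [70,-44,-10]
    - [70,-44,-10]
    - [70,-44,-10]
  spin: [6,12,18,22,22]
  claw: [70,70,70,70,70]

```text
clock: 1.4
eef_pos: [502.2, -233.4, 241.1]
ee_rot: [[0.994, -0.111, -0.0], [-0.111, -0.994, 0.0], [-0.0, -0.0, -1.0]]
wrist_force: [-0.5, 0.1, 0.5]
finger_gap: 69.9
gripper_force: 0.0
```

```bash
python3 - <<'E'
from h import *
c=snap('wrist','w1.png'); snap('side','s1.png')
s=status.get_state(); print(s['eef_pos'],s['ee_rot'],s['finger_gap'],s['clock'],s['q'])
a=cv2.imread('pics/w1.png');b=cv2.imread('pics/s1.png')
o=np.zeros((600,800,3),np.uint8);o[:300,:400]=cv2.resize(a,(400,300));o[:300,400:]=cv2.resize(b,(400,300));
o[300:,:400]=cv2.resize(b[180:480,240:640],(400,300));cv2.imwrite('pics/c2.png',o[:])
E
```

```text
[ 501.558 -234.373  241.094] [[ 0.994 -0.108 -0.   ]
 [-0.108 -0.994  0.   ]
 [-0.    -0.    -1.   ]] 70.04602247272695 1.5 [-0.459  0.307  1.78  -0.     1.054  1.221]
```

View pics/c2.png

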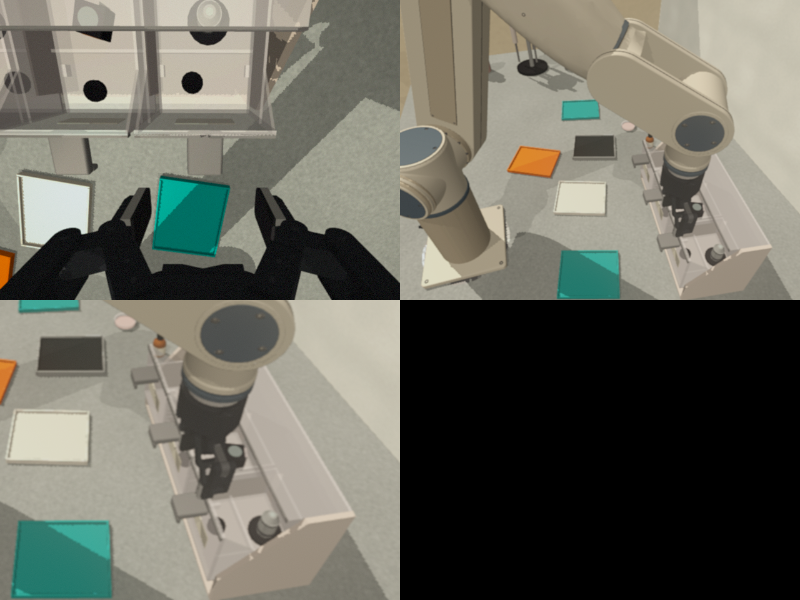

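The wrist view is over the right bin. Its pull spans about (302–355, 220–278) px, the rim line is at row ~216, the hood edge at row ~45, and the lens nose is at about (331,20).

```bash
python3 - <<'E'
from h import *
c=load('w1.png')
f=1/.625
def P(u,v,z): return onz(c,u*f,v*f,z)
for n,u,v,z in(('pullTL',190,138,171),('pullTR',222,138,171),('pullBL',188,172,171),('pullBR',220,174,171),('rimL',135,136,182),('rimR',275,134,182),('hoodL',5,29,209),('hoodR',305,27,209),('nose',209,12,108)):
    print(n,P(u,v,z))
E
```

```text
pullTL [ 524.478 -223.082  171.   ]
pullTR [ 521.026 -253.979  171.   ]
pullBL [ 489.065 -216.444  171.   ]
pullBR [ 483.218 -248.707  171.   ]
rimL [ 534.894 -174.079  182.   ]
rimR [ 522.513 -301.935  182.   ]
hoodL [ 626.17  -109.312  209.   ]
hoodR [ 604.413 -315.452  209.   ]
nose [ 643.763 -255.6    108.   ]
```

```bash
python3 - <<'E'
from h import *
a=cv2.imread('pics/w1.png')
o=np.vstack([cv2.resize(a[180:300,240:440],(800,480),interpolation=cv2.INTER_CUBIC)])
cv2.imwrite('pics/c3.png',o)
E
```

```text
(no output)
```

View pics/c3.png

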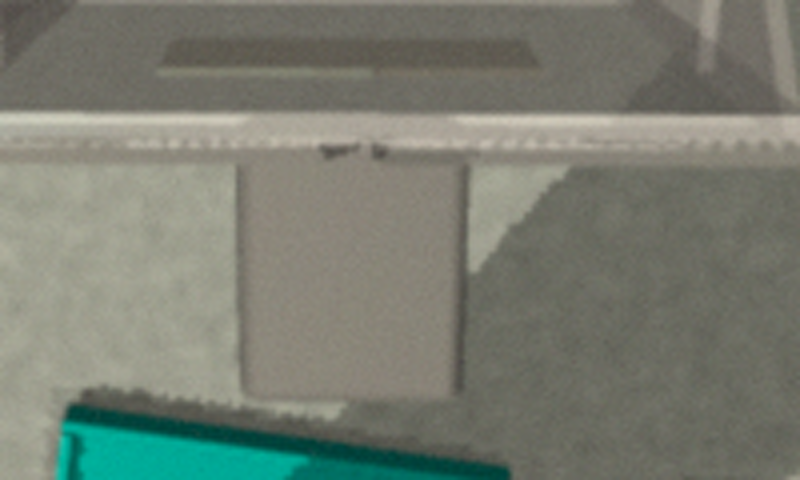

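The tongue spans columns 300–356 and its front tip is at row 279. That puts the right pivot at about (588.5, -243.4) with yaw -6.0°, and the grip point at (499, -234), almost under the TCP. I'll descend and pinch.

carry_out:
  offset:
    - [-2,0,35]
    - [-2,0,70]
    - [-2,0,92]
    - [-2,0,92]
    - [-2,0,92]
  spin: [0,0,0,0,0]
  claw: [70,70,70,30,30]
  newtons: 30

```text
clock: 1.92
eef_pos: [498.8, -234.5, 148.6]
ee_rot: [[0.994, -0.111, -0.003], [-0.111, -0.994, 0.001], [-0.003, -0.001, -1.0]]
wrist_force: [0.8, 0.7, 0.6]
finger_gap: 47.2
gripper_force: 0.0
```

carry_out:
  offset:
    - [0,0,0]
    - [0,0,0]
    - [0,0,0]
  spin: [0,0,0]
  claw: [30,30,30]

```text
clock: 2.17
eef_pos: [500.3, -235.1, 150.6]
ee_rot: [[0.994, -0.111, 0.002], [-0.111, -0.994, -0.002], [0.002, 0.001, -1.0]]
wrist_force: [-1.3, -4.2, -2.9]
finger_gap: 35.1
gripper_force: 32.4
```

carry_out:
  offset:
    - [-6,0,4.5]
    - [-12,0,9.5]
    - [-17.5,0,15]
    - [-23,0,20.5]
    - [-28,0,26]
  spin: [0,0,0,0,0]
  claw: [30,30,30,30,30]

```text
clock: 2.58
eef_pos: [472.6, -231.9, 125.1]
ee_rot: [[0.994, -0.111, 0.003], [-0.111, -0.994, -0.002], [0.003, 0.002, -1.0]]
wrist_force: [-3.2, -1.9, 5.8]
finger_gap: 35.5
gripper_force: 35.0
```

carry_out:
  offset:
    - [-4,0,5]
    - [-8,0,11]
    - [-12,0,16.5]
    - [-15.5,0,22]
    - [-19,0,28]
  spin: [0,0,0,0,0]
  claw: [30,30,30,30,30]

```text
clock: 3.0
eef_pos: [453.4, -229.7, 96.7]
ee_rot: [[0.994, -0.111, 0.002], [-0.111, -0.994, -0.002], [0.002, 0.001, -1.0]]
wrist_force: [-3.6, -1.8, 4.5]
finger_gap: 35.5
gripper_force: 37.0
```

carry_out:
  offset:
    - [-2,0,5]
    - [-4,0,10]
    - [-6,0,15]
    - [-8,0,20]
    - [-9,0,22]
  spin: [0,0,0,0,0]
  claw: [30,30,30,30,30]

```text
clock: 3.42
eef_pos: [444.8, -228.8, 76.2]
ee_rot: [[0.994, -0.111, 0.002], [-0.111, -0.994, -0.001], [0.002, 0.001, -1.0]]
wrist_force: [-11.5, 5.2, 51.8]
finger_gap: 35.6
gripper_force: 45.1
```

```bash
python3 - <<'E'
from h import *
c=snap('side','s2.png');snap('top','t2.png')
s=status.get_state(); print(s['eef_pos'],s['wrist_force'],s['finger_gap'],s['clock'])
a=cv2.imread('pics/t2.png');b=cv2.imread('pics/s2.png')
o=np.hstack([cv2.resize(a[100:260,330:530],(400,320)),cv2.resize(b[200:460,360:620],(320,320))]);cv2.imwrite('pics/c4.png',o)
E
```

```text
[ 444.885 -228.79    76.418] [-8.444  1.272 26.995] 35.531446048784076 3.5167
```

View pics/c4.png

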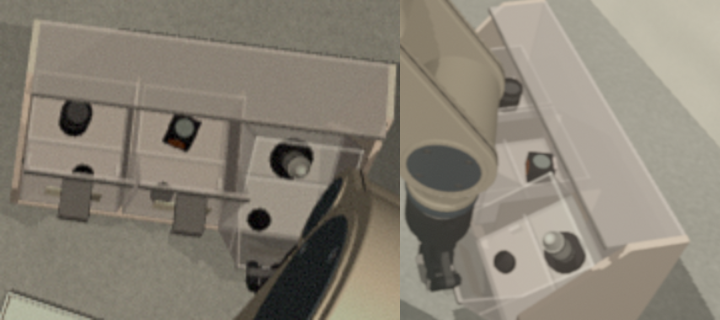

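The bin is against its stop, and the lens leans at the rib with its nose forward of the hood edge. Before reaching under the hood I'll check how deep the gripper's body really is, using the wrist view.

```bash
python3 - <<'E'
from h import *
c=load('w1.png');T=np.array(c['T_tool_cam']);c['xyz']=T[:3,3];c['attitude']=T[:3,:3]
print(foc(c))
for n,u,v in(('bodyfrontC',330,424),('bodyL',262,430),('bodyR',390,430),('knL',60,400),('knR',575,400),('knLtop',30,375),('padL',195,340)):
    print(n,[onz(c,u,v,z) for z in(-20,-50,-73,-90)])
t=load('t2.png')
print('noses',[proj(t,p) for p in ([594,-250,126],)])
s=load('s2.png')
# nose tip in c4: top (298,167)->, side (550,240)
n,e=two(t,(330+298/2,100+166/2),s,(360+(550-400)*260/320,200+238*260/320));print(n,e)
E
```

```text
363.3730410218902
bodyfrontC [array([-44.21 ,   1.991, -20.   ]), array([-14.105,   1.386, -50.   ]), array([  8.976,   0.922, -73.   ]), array([ 26.035,   0.58 , -90.   ])]
bodyL [array([-47.463, -27.22 , -20.   ]), array([-16.564, -20.7  , -50.   ]), array([  7.125, -15.701, -73.   ]), array([ 24.634, -12.007, -90.   ])]
bodyR [array([-47.466,  27.802, -20.   ]), array([-16.567,  20.901, -50.   ]), array([  7.123,  15.611, -73.   ]), array([ 24.633,  11.701, -90.   ])]
knL [array([ -31.602, -110.441,  -20.   ]), array([ -4.572, -83.623, -50.   ]), array([ 16.151, -63.062, -73.   ]), array([ 31.468, -47.864, -90.   ])]
knR [array([-31.604, 103.965, -20.   ]), array([ -4.573,  78.487, -50.   ]), array([ 16.15 ,  58.955, -73.   ]), array([ 31.467,  44.517, -90.   ])]
knLtop [array([ -19.132, -119.796,  -20.   ]), array([  4.856, -90.696, -50.   ]), array([ 23.248, -68.385, -73.   ]), array([ 36.841, -51.895, -90.   ])]
padL [array([ -2.702, -51.09 , -20.   ]), array([ 17.279, -38.748, -50.   ]), array([ 32.598, -29.285, -73.   ]), array([ 43.92 , -22.291, -90.   ])]
noses [array([480.807, 183.575])]
[ 595.573 -247.591  118.888] 4.133936457704098
```

carry_out:
  offset:
    - [0,0,-2]
    - [0,0,-2]
    - [0,0,-2]
    - [-3,0,-35]
    - [-8,0,-75]
  spin: [0,0,0,0,0]
  claw: [30,70,70,70,80]

```text
clock: 3.93
eef_pos: [434.5, -226.0, 146.6]
ee_rot: [[0.994, -0.111, -0.006], [-0.111, -0.994, 0.003], [-0.006, -0.003, -1.0]]
wrist_force: [0.8, -1.2, 1.0]
finger_gap: 79.3
gripper_force: 0.0
```

The body is about ±38 mm deep at hood level. With a strictly vertical tool it would hit the hood by about 30 mm when gripping the leaning barrel. The bin only allows a tilted approach, so I'll test how the arm handles a pose at the limit of its reach, in free air high above the bench.

carry_out:
  offset:
    - [0,0,-40]
    - [0,0,-80]
    - [0,0,-120]
    - [0,0,-160]
    - [0,0,-200]
  spin: [0,0,0,0,0]
  claw: [80,80,80,80,80]

```text
clock: 4.35
eef_pos: [435.8, -226.7, 350.5]
ee_rot: [[0.994, -0.111, 0.0], [-0.111, -0.994, 0.0], [0.0, -0.0, -1.0]]
wrist_force: [1.5, -0.5, -0.0]
finger_gap: 80.1
gripper_force: 0.0
```

carry_out:
  offset:
    - [0,0,-40]
    - [0,0,-80]
    - [0,0,-120]
    - [0,0,-160]
    - [0,0,-200]
  spin: [0,0,0,0,0]
  claw: [80,80,80,80,80]

```text
clock: 4.77
eef_pos: [435.7, -226.7, 550.4]
ee_rot: [[0.994, -0.11, 0.0], [-0.11, -0.994, 0.0], [0.0, -0.0, -1.0]]
wrist_force: [1.1, -1.0, 0.3]
finger_gap: 80.0
gripper_force: 0.0
```

carry_out:
  offset:
    - [0,0,-40]
    - [0,0,-80]
    - [0,0,-120]
    - [0,0,-160]
    - [0,0,-200]
  spin: [0,0,0,0,0]
  claw: [80,80,80,80,80]

```text
clock: 5.18
eef_pos: [435.7, -226.7, 750.3]
ee_rot: [[0.994, -0.11, 0.0], [-0.11, -0.994, 0.0], [0.0, -0.0, -1.0]]
wrist_force: [1.0, -0.5, 0.8]
finger_gap: 79.7
gripper_force: 0.0
```

```bash
python3 - <<'E'
from h import *
s=status.get_state(); print(s['eef_pos'],s['ee_rot'],s['q'],s['clock'])
E
```

```text
[ 435.665 -226.65   750.291] [[ 0.994 -0.11   0.   ]
 [-0.11  -0.994  0.   ]
 [ 0.    -0.    -1.   ]] [-0.504  0.058  0.986  0.     2.097  1.177] 5.1833
```

carry_out:
  offset:
    - [0,0,-40]
    - [0,0,-80]
    - [0,0,-120]
    - [0,0,-160]
    - [0,0,-200]
  spin: [0,0,0,0,0]
  claw: [80,80,80,80,80]

```text
clock: 5.6
eef_pos: [433.4, -225.5, 927.2]
ee_rot: [[0.994, -0.11, 0.001], [-0.11, -0.994, -0.0], [0.001, 0.0, -1.0]]
wrist_force: [1.3, -0.4, 2.2]
finger_gap: 80.0
gripper_force: 0.0
```

carry_out:
  offset:
    - [20,0,-35]
    - [40,0,-70]
    - [60,0,-105]
    - [60,0,-105]
    - [60,0,-105]
  spin: [0,0,0,0,0]
  claw: [80,80,80,80,80]

```text
clock: 6.02
eef_pos: [434.5, -206.4, 941.1]
ee_rot: [[0.994, -0.11, 0.003], [-0.11, -0.994, -0.001], [0.003, 0.0, -1.0]]
wrist_force: [-0.9, -0.5, 0.2]
finger_gap: 80.1
gripper_force: 0.0
```

```bash
python3 - <<'E'
from h import *
s=status.get_state(); print(s['eef_pos'],s['ee_rot'],s['q'],s['clock'])
E
```

```text
[ 434.492 -206.38   941.111] [[ 0.994 -0.11   0.003]
 [-0.11  -0.994 -0.001]
 [ 0.003  0.    -1.   ]] [-0.469  0.363  0.086  0.002  2.69   1.214] 6.0167
```

Orientation is held strictly at the reach limit, so no tilt is available. I'll use the other option and grip high on the lens with the fingertips, probing gently for hood clearance. Returning to a look pose first.

carry_out:
  offset:
    - [8,2,40]
    - [16,3,80]
    - [24,5,120]
    - [32,7,160]
    - [40,8,200]
  spin: [0,0,0,0,0]
  claw: [45,45,45,45,45]

```text
clock: 6.43
eef_pos: [468.2, -217.6, 768.3]
ee_rot: [[0.994, -0.111, 0.005], [-0.111, -0.994, -0.002], [0.006, 0.001, -1.0]]
wrist_force: [0.6, -1.3, 1.2]
finger_gap: 45.2
gripper_force: 0.0
```

carry_out:
  offset:
    - [8,2,40]
    - [16,3,80]
    - [24,5,120]
    - [32,7,160]
    - [40,8,200]
  spin: [0,0,0,0,0]
  claw: [45,45,45,45,45]

```text
clock: 6.85
eef_pos: [508.5, -230.7, 568.4]
ee_rot: [[0.994, -0.111, 0.005], [-0.111, -0.994, -0.002], [0.005, 0.001, -1.0]]
wrist_force: [0.8, 0.4, 0.0]
finger_gap: 44.9
gripper_force: 0.0
```

carry_out:
  offset:
    - [8,2,40]
    - [16,3,80]
    - [24,5,120]
    - [32,7,160]
    - [40,8,200]
  spin: [0,0,0,0,0]
  claw: [45,45,45,45,45]

```text
clock: 7.27
eef_pos: [548.6, -243.5, 368.5]
ee_rot: [[0.994, -0.111, 0.005], [-0.111, -0.994, -0.002], [0.005, 0.001, -1.0]]
wrist_force: [1.0, -0.4, -0.3]
finger_gap: 44.9
gripper_force: 0.0
```

```bash
python3 - <<'E'
from h import *
s=status.get_state(); print(s['eef_pos'],s['q'],s['clock'])
E
```

```text
[ 548.573 -243.478  368.466] [-0.438  0.26   1.544  0.001  1.333  1.244] 7.2667
```

carry_out:
  offset:
    - [10,3,35]
    - [18,4,68]
    - [18,4,68]
  spin: [0,0,0]
  claw: [45,45,45]

```text
clock: 7.52
eef_pos: [563.8, -248.1, 294.4]
ee_rot: [[0.994, -0.111, -0.006], [-0.111, -0.994, 0.004], [-0.007, -0.003, -1.0]]
wrist_force: [-1.1, 1.4, -1.0]
finger_gap: 45.0
gripper_force: 0.0
```

```bash
python3 - <<'E'
from h import *
c=snap('wrist','w2.png'); s=status.get_state(); print(s['eef_pos'],s['clock'])
a=cv2.imread('pics/w2.png'); cv2.imwrite('pics/w2v.png',cv2.resize(a,(800,600)))
E
```

```text
[ 564.555 -248.574  297.964] 7.5667
```

View pics/w2v.png

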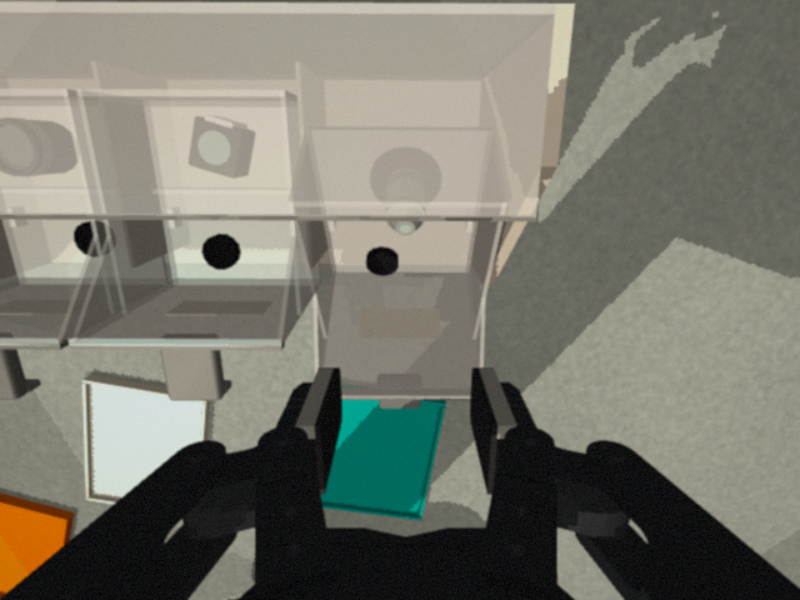

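The tipped bin's rim is at row ~318 in full-resolution pixels. The lens nose tip is at (324,180) px, just ahead of the hood edge at row ~172, and the lens body is seen through the clear hood.

```bash
python3 - <<'E'
from h import *
c=load('w2.png')
for n,u,v,z in(('nose',405,226,125),('noseL',387,222,123),('noseR',424,222,123),('hoodL',310,216,209),('hoodR',500,219,209),('rimL',318,396,124),('rimR',482,397,124),('baseL',371,180,85),('baseR',441,180,85)): print(n,onz(c,u/1.25,v/1.25,z))
E
```

```text
nose [ 592.158 -250.062  125.   ]
noseL [ 595.941 -237.979  123.   ]
noseR [ 593.134 -263.352  123.   ]
hoodL [ 616.159 -205.343  209.   ]
hoodR [ 604.241 -299.477  209.   ]
rimL [ 467.068 -167.589  124.   ]
rimR [ 452.21  -295.098  124.   ]
baseL [ 622.789 -227.612   85.   ]
baseR [ 616.991 -279.897   85.   ]
```

carry_out:
  offset:
    - [5,0,40]
    - [11,-0.5,80]
    - [11,-0.5,120]
    - [11,-0.5,155]
    - [11,-0.5,184]
  spin: [0,0,0,0,0]
  claw: [45,45,45,45,45]
  newtons: 20

```text
clock: 7.98
eef_pos: [577.9, -250.4, 117.1]
ee_rot: [[0.994, -0.111, 0.004], [-0.111, -0.994, -0.001], [0.004, 0.001, -1.0]]
wrist_force: [-0.8, 0.4, 0.1]
finger_gap: 45.1
gripper_force: 0.0
```

carry_out:
  offset:
    - [1,0,0]
    - [2,0,0]
    - [3,0,0]
    - [4,0,0]
    - [4,0,0]
  spin: [0,0,0,0,0]
  claw: [45,45,45,45,45]

```text
clock: 8.4
eef_pos: [582.2, -250.9, 118.6]
ee_rot: [[0.994, -0.111, 0.005], [-0.111, -0.994, -0.002], [0.005, 0.001, -1.0]]
wrist_force: [-0.3, 0.6, 0.4]
finger_gap: 44.9
gripper_force: 0.0
```

There's no contact at 28 mm from the hood edge, so the real body is slimmer there. Continuing in small steps.

carry_out:
  offset:
    - [1,0,0]
    - [2,0,0]
    - [3,0,0]
    - [4,0,0]
    - [4,0,0]
  spin: [0,0,0,0,0]
  claw: [45,45,45,45,45]

```text
clock: 8.82
eef_pos: [584.3, -250.5, 115.4]
ee_rot: [[0.994, -0.111, 0.0], [-0.111, -0.994, 0.001], [0.0, -0.001, -1.0]]
wrist_force: [-0.1, -0.5, 0.6]
finger_gap: 45.2
gripper_force: 0.0
```

carry_out:
  offset:
    - [1,0,0]
    - [2,0,0]
    - [3,0,0]
    - [4,0,0]
    - [4,0,0]
  spin: [0,0,0,0,0]
  claw: [45,45,45,45,45]

```text
clock: 9.23
eef_pos: [588.4, -250.9, 115.3]
ee_rot: [[0.994, -0.111, 0.0], [-0.111, -0.994, 0.001], [0.0, -0.001, -1.0]]
wrist_force: [0.4, -0.7, -0.9]
finger_gap: 45.2
gripper_force: 0.0
```

carry_out:
  offset:
    - [1,0,0]
    - [2,0,0]
    - [3,0,0]
    - [4,0,0]
    - [4,0,0]
  spin: [0,0,0,0,0]
  claw: [45,45,45,45,45]

```text
clock: 9.65
eef_pos: [589.8, -250.6, 114.7]
ee_rot: [[0.994, -0.111, -0.005], [-0.111, -0.994, 0.002], [-0.005, -0.002, -1.0]]
wrist_force: [-9.1, 2.3, 2.1]
finger_gap: 45.2
gripper_force: 0.0
```

carry_out:
  offset:
    - [1,0,0]
    - [2,0,0]
    - [3,0,0]
    - [4,0,0]
    - [4,0,0]
  spin: [0,0,0,0,0]
  claw: [45,45,45,45,45]

```text
clock: 10.07
eef_pos: [588.9, -249.9, 112.6]
ee_rot: [[0.994, -0.112, -0.014], [-0.112, -0.994, 0.006], [-0.015, -0.004, -1.0]]
wrist_force: [-23.2, 3.1, 0.1]
finger_gap: 45.0
gripper_force: 0.0
```

Contact came at x≈590, at -23 N on the hood edge. That's enough for the pads (±11 mm) to reach the nose and the top of the barrel. Backing off to just clear and closing gently.

carry_out:
  offset:
    - [-7.5,0,0]
    - [-7.5,0,0]
    - [-7.5,0,2]
    - [-7.5,0,3]
    - [-7.5,0,3]
  spin: [0,0,0,0,0]
  claw: [45,45,45,45,45]

```text
clock: 10.48
eef_pos: [589.3, -251.0, 112.5]
ee_rot: [[0.994, -0.111, 0.001], [-0.111, -0.994, 0.0], [0.001, -0.0, -1.0]]
wrist_force: [-0.4, 1.0, 0.1]
finger_gap: 44.4
gripper_force: 0.0
```

carry_out:
  offset:
    - [0,0,0]
    - [0,0,0]
    - [0,0,0]
    - [0,0,0]
    - [0,0,0]
  spin: [0,0,0,0,0]
  claw: [36,32,28,24,20]
  newtons: 20

```text
clock: 10.9
eef_pos: [588.8, -250.8, 112.6]
ee_rot: [[0.994, -0.111, 0.0], [-0.111, -0.994, 0.001], [0.0, -0.001, -1.0]]
wrist_force: [-0.5, 2.0, 2.0]
finger_gap: 25.8
gripper_force: 19.6
```

carry_out:
  offset:
    - [0,0,0]
    - [0,0,0]
  spin: [0,0]
  claw: [18,18]
  newtons: 25

```text
clock: 11.07
eef_pos: [588.8, -250.8, 112.6]
ee_rot: [[0.994, -0.111, 0.0], [-0.111, -0.994, 0.001], [0.0, -0.001, -1.0]]
wrist_force: [-0.8, 1.9, 3.2]
finger_gap: 25.7
gripper_force: 24.4
```

```bash
python3 - <<'E'
from h import *
c=snap('wrist','w3.png');snap('side','s3.png'); s=status.get_state(); print(s['eef_pos'],s['clock'],s['finger_gap'],s['wrist_force'])
a=cv2.imread('pics/w3.png');b=cv2.imread('pics/s3.png')
cv2.imwrite('pics/c5.png',np.hstack([cv2.resize(a[120:420,160:480],(427,400)),cv2.resize(b[330:450,440:560],(370,400),interpolation=cv2.INTER_CUBIC)]))
E
```

```text
[ 588.728 -250.801  112.586] 11.1667 25.77336993310703 [-0.637  2.353  3.623]
```

View pics/c5.png

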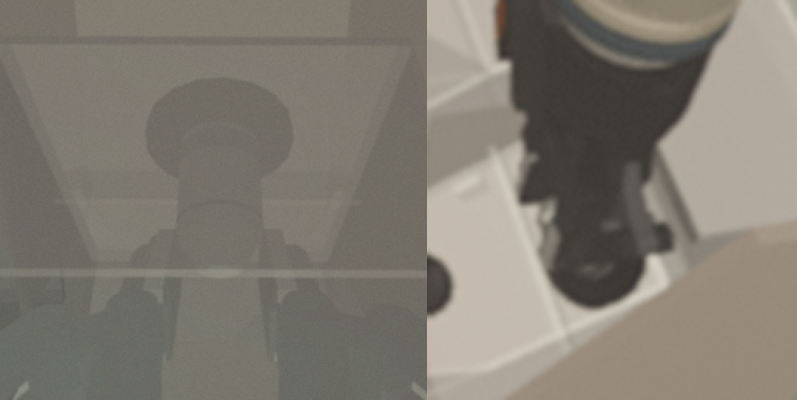

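The wrist crop shows both pads on the upper end of the lens. The gap is 25.7 mm, which matches the nose diameter measured earlier, and there is no sideways force. I'll firm the grip and lift along the lens axis.

carry_out:
  offset:
    - [0,0,0]
    - [-1,0,-1.5]
    - [-3,0,-4.5]
    - [-6,0,-8.5]
    - [-9,0,-13]
  spin: [0,0,0,0,0]
  claw: [15,15,15,15,15]
  newtons: 40

```text
clock: 11.58
eef_pos: [579.1, -250.0, 125.3]
ee_rot: [[0.994, -0.111, -0.001], [-0.111, -0.994, 0.001], [-0.001, -0.001, -1.0]]
wrist_force: [0.6, -1.4, -1.3]
finger_gap: 24.5
gripper_force: 39.3
```

carry_out:
  offset:
    - [-4,0,-6]
    - [-8,0,-12]
    - [-13,0,-19]
    - [-19,0,-27]
    - [-25,0,-36]
  spin: [0,0,0,0,0]
  claw: [15,15,15,15,15]

```text
clock: 12.0
eef_pos: [554.0, -247.1, 162.1]
ee_rot: [[0.994, -0.111, -0.0], [-0.111, -0.994, 0.001], [-0.0, -0.001, -1.0]]
wrist_force: [-0.2, -0.8, -2.0]
finger_gap: 24.2
gripper_force: 39.3
```

carry_out:
  offset:
    - [-6,0,-10]
    - [-12,0,-20]
    - [-18,0,-30]
    - [-24,0,-40]
    - [-28,0,-46]
  spin: [0,0,0,0,0]
  claw: [15,15,15,15,15]

```text
clock: 12.42
eef_pos: [526.6, -244.2, 209.2]
ee_rot: [[0.994, -0.111, 0.001], [-0.111, -0.994, -0.0], [0.001, -0.0, -1.0]]
wrist_force: [0.2, 0.2, -1.9]
finger_gap: 24.2
gripper_force: 39.3
```

```bash
python3 - <<'E'
from h import *
c=snap('wrist','w4.png');snap('side','s4.png'); s=status.get_state(); print(s['eef_pos'],s['clock'],s['finger_gap'],s['wrist_force'],s['gripper_force'])
a=cv2.imread('pics/w4.png');b=cv2.imread('pics/s4.png')
cv2.imwrite('pics/c6.png',np.hstack([cv2.resize(a,(480,360)),cv2.resize(b[240:450,370:557],(320,360),interpolation=cv2.INTER_CUBIC)]))
E
```

```text
[ 526.982 -244.382  208.971] 12.5167 23.839526760053346 [ 0.002  0.211 -0.426] 39.32643527397886
```

View pics/c6.png

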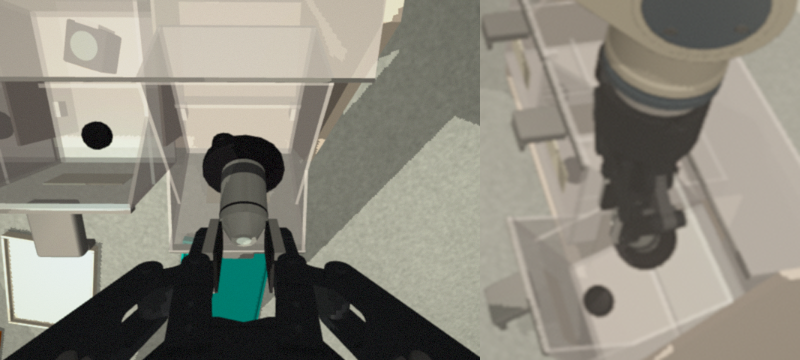

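The lens is held clear of the bin, still leaning with its base away from the robot. Both teal trays and the other spares are undisturbed. Next I'll work out its lean and the way to the mat.

```bash
python3 - <<'E'
from h import *
c=load('w4.png');T=np.array(c['T_tool_cam']);c['xyz']=T[:3,3];c['attitude']=T[:3,:3]
a=cv2.imread('pics/w4.png'); m=(a.max(2)<30).astype(np.uint8); m[:, :265]=0;m[:,390:]=0;m[265:]=0
ys,xs=np.nonzero(m); print('black',xs.min(),xs.max(),ys.min(),ys.max())
f=1.3333
for lab,u,v in(('nosetip',245,240),): 
  for z in(-12,-8,-16): print(lab,z,onz(c,u*f,v*f,z))
# base ellipse: widest row; find widest dark row
w=[(xs[ys==y].max()-xs[ys==y].min(),y) for y in range(ys.min(),ys.max())]; print(max(w))
uw=(xs[ys==max(w)[1]].max()+xs[ys==max(w)[1]].min())/2; d=foc(c)*54/max(w)[0]; print('depth by width',d)
for z in(-12,-8):
  n=onz(c,245*f,240*f,z); 
  for v in(max(w)[1],225,230):
    o,r=ray(c,uw,v); r/=np.linalg.norm(r); q=o-n; b=q@r; disc=b*b-(q@q-52**2); 
    if disc>0:
      for t in(-b-disc**.5,-b+disc**.5):
        B=o+t*r; print(z,v,B,'lean',np.degrees(np.arctan2(B[0]-n[0],B[2]-n[2])),'depth',-(np.array(c['attitude']).T@(B-o))[2])
    else: print('nodisc',disc,o+(-b)*r)
E
```

```text
black 271 377 178 254
nosetip -12 [  1.447   0.51  -12.   ]
nosetip -8 [-0.928  0.54  -8.   ]
nosetip -16 [  3.821   0.479 -16.   ]
(np.int64(106), 225)
depth by width 185.11456806775539
-12 225 [ 48.275  -0.563 -34.582] lean 115.74497418144597 depth 112.66544791580074
-12 225 [29.301 -0.608 31.896] lean 32.39751966490261 depth 181.75089731637266
-12 225 [ 48.275  -0.563 -34.582] lean 115.74497418144597 depth 112.66544791580074
-12 225 [29.301 -0.608 31.896] lean 32.39751966490261 depth 181.75089731637266
-12 230 [ 47.257  -0.562 -36.581] lean 118.21755523876898 depth 111.08007830746186
-12 230 [26.133 -0.61  33.753] lean 28.34955975121779 depth 184.4980990061082
-8 225 [ 46.661  -0.567 -28.929] lean 113.73877543455455 depth 118.54064207132659
-8 225 [28.446 -0.61  34.893] lean 34.40379180621391 depth 184.86579032374107
-8 225 [ 46.661  -0.567 -28.929] lean 113.73877543455455 depth 118.54064207132659
-8 225 [28.446 -0.61  34.893] lean 34.40379180621391 depth 184.86579032374107
-8 230 [ 45.624  -0.565 -31.144] lean 116.43512204782225 depth 116.75557610995402
-8 230 [25.169 -0.612 36.962] lean 30.1320621980227 depth 187.84816524083996
```

carry_out:
  offset:
    - [-6,0,-8]
    - [-16,0,-22]
    - [-30,0,-40]
    - [-45,0,-57]
    - [-60,0,-70]
  spin: [0,0,0,0,0]
  claw: [15,15,15,15,15]

```text
clock: 12.93
eef_pos: [466.7, -237.4, 278.3]
ee_rot: [[0.994, -0.111, 0.0], [-0.111, -0.994, 0.001], [0.0, -0.001, -1.0]]
wrist_force: [0.1, 0.4, -1.2]
finger_gap: 24.5
gripper_force: 39.4
```

carry_out:
  offset:
    - [-1,-8,0]
    - [-4,-22,0]
    - [-8,-42,0]
    - [-12,-64,0]
    - [-16,-88,0]
  spin: [0,0,0,0,0]
  claw: [15,15,15,15,15]

```text
clock: 13.35
eef_pos: [460.9, -146.5, 276.2]
ee_rot: [[0.994, -0.111, -0.001], [-0.111, -0.994, 0.002], [-0.002, -0.001, -1.0]]
wrist_force: [-0.6, 1.1, -0.2]
finger_gap: 24.5
gripper_force: 39.4
```

carry_out:
  offset:
    - [-5,-25,0]
    - [-10,-50,0]
    - [-15,-75,0]
    - [-20,-100,0]
    - [-25,-125,0]
  spin: [0,0,0,0,0]
  claw: [15,15,15,15,15]

```text
clock: 13.77
eef_pos: [449.5, -18.9, 276.4]
ee_rot: [[0.994, -0.11, -0.002], [-0.11, -0.994, 0.001], [-0.002, -0.001, -1.0]]
wrist_force: [0.1, -0.5, -1.4]
finger_gap: 24.3
gripper_force: 39.4
```

carry_out:
  offset:
    - [-5,-25,0]
    - [-10,-50,0]
    - [-15,-75,0]
    - [-20,-100,0]
    - [-25,-125,0]
  spin: [0,0,0,0,0]
  claw: [15,15,15,15,15]

```text
clock: 14.18
eef_pos: [438.2, 108.0, 276.5]
ee_rot: [[0.994, -0.11, -0.002], [-0.11, -0.994, 0.001], [-0.002, -0.0, -1.0]]
wrist_force: [1.5, -1.0, -1.3]
finger_gap: 24.1
gripper_force: 39.4
```

carry_out:
  offset:
    - [-5,-25,0]
    - [-10,-50,0]
    - [-15,-75,0]
    - [-20,-100,0]
    - [-25,-125,0]
  spin: [0,0,0,0,0]
  claw: [15,15,15,15,15]

```text
clock: 14.6
eef_pos: [426.9, 234.9, 276.5]
ee_rot: [[0.994, -0.11, -0.002], [-0.11, -0.994, 0.0], [-0.002, 0.0, -1.0]]
wrist_force: [1.6, -0.1, -0.9]
finger_gap: 24.0
gripper_force: 39.4
```

carry_out:
  offset:
    - [-2,-20,0]
    - [-3,-34,0]
    - [-4,-44,0]
    - [-4,-48,0]
    - [-4,-48,0]
  spin: [-2,-6,-12,-18,-24]
  claw: [15,15,15,15,15]

```text
clock: 15.02
eef_pos: [428.5, 282.9, 276.3]
ee_rot: [[0.951, 0.31, -0.002], [0.31, -0.951, 0.0], [-0.002, -0.001, -1.0]]
wrist_force: [0.2, -0.3, -1.4]
finger_gap: 24.1
gripper_force: 39.4
```

carry_out:
  offset:
    - [0,0,10]
    - [0,0,28]
    - [0,0,50]
    - [0,0,72]
    - [0,0,90]
  spin: [-5,-9,-11,-12,-12]
  claw: [15,15,15,15,15]

```text
clock: 15.43
eef_pos: [427.9, 281.5, 185.1]
ee_rot: [[0.868, 0.496, -0.002], [0.496, -0.868, -0.001], [-0.002, -0.001, -1.0]]
wrist_force: [0.3, -0.0, -0.2]
finger_gap: 24.4
gripper_force: 39.3
```

```bash
python3 - <<'E'
from h import *
c=snap('wrist','w5.png'); snap('side','s5.png');s=status.get_state(); print(s['eef_pos'],s['ee_rot'],s['clock'],s['finger_gap'],s['wrist_force'],s['q'])
a=cv2.imread('pics/w5.png'); m=(a.max(2)<30).astype(np.uint8)
g=cv2.cvtColor(a,cv2.COLOR_BGR2GRAY); 
# silver barrel extents along central column
print(g[150:360:6,327])
E
```

```text
[426.622 280.436 183.936] [[ 0.869  0.495 -0.007]
 [ 0.495 -0.869 -0.003]
 [-0.007 -0.    -1.   ]] 15.5333 24.277421208744485 [-0.51   0.537 -0.821] [0.558 0.325 1.913 0.001 0.911 1.61 ]
[ 43  40  42  42  40  24  15  15  31  27  19  82  52  59 124 125 120 118
 123 121  44 120 163 117 117 114 112 101 170 166 186 185 191 186 184]
```

carry_out:
  offset:
    - [0,0,20]
    - [0,0,48]
    - [0,0,76]
    - [0,0,100]
    - [0,0,112]
  spin: [0,0,0,0,0]
  claw: [15,15,15,15,15]

```text
clock: 15.95
eef_pos: [428.3, 281.1, 73.7]
ee_rot: [[0.869, 0.495, -0.003], [0.495, -0.869, -0.001], [-0.003, -0.001, -1.0]]
wrist_force: [-1.1, -1.2, -1.6]
finger_gap: 24.4
gripper_force: 39.4
```

carry_out:
  offset:
    - [0,0,3]
    - [0,0,4.5]
    - [0,0,6]
    - [0,0,7.5]
    - [0,0,9]
  spin: [0,0,0,0,0]
  claw: [15,15,15,15,15]
  newtons: 25

```text
clock: 16.37
eef_pos: [430.3, 281.6, 67.7]
ee_rot: [[0.869, 0.494, 0.002], [0.494, -0.869, 0.002], [0.003, -0.001, -1.0]]
wrist_force: [0.2, 0.1, -1.0]
finger_gap: 23.7
gripper_force: 39.5
```

carry_out:
  offset:
    - [0,0,2]
    - [0,0,4]
    - [0,0,5.5]
    - [0,0,7]
    - [0,0,8]
  spin: [0,0,0,0,0]
  claw: [15,15,15,15,15]

```text
clock: 16.78
eef_pos: [429.6, 281.0, 58.5]
ee_rot: [[0.869, 0.494, 0.0], [0.494, -0.869, 0.001], [0.0, -0.0, -1.0]]
wrist_force: [0.1, 0.6, -1.0]
finger_gap: 24.2
gripper_force: 39.5
```

carry_out:
  offset:
    - [0,0,1]
    - [0,0,2]
    - [0,0,3]
    - [0,0,3]
    - [0,0,3]
  spin: [0,0,0,0,0]
  claw: [15,15,15,15,15]

```text
clock: 17.2
eef_pos: [429.6, 281.0, 55.6]
ee_rot: [[0.869, 0.494, 0.0], [0.494, -0.869, 0.001], [0.0, -0.0, -1.0]]
wrist_force: [0.5, 0.1, -1.7]
finger_gap: 24.3
gripper_force: 39.5
```

carry_out:
  offset:
    - [0,0,1]
    - [0,0,2]
    - [0,0,3]
    - [0,0,4]
    - [0,0,4]
  spin: [0,0,0,0,0]
  claw: [15,15,15,15,15]

```text
clock: 17.62
eef_pos: [431.4, 282.1, 53.2]
ee_rot: [[0.869, 0.494, 0.004], [0.494, -0.869, 0.003], [0.005, -0.001, -1.0]]
wrist_force: [-1.0, -1.0, 13.6]
finger_gap: 24.2
gripper_force: 41.5
```

```bash
python3 - <<'E'
from h import *
s=status.get_state(); print(s['eef_pos'],s['wrist_force'],s['ft_torque'],s['gripper_force'])
c=snap('wrist','w6.png'); a=cv2.imread('pics/w6.png'); b=cv2.imread('pics/w5.png');g=cv2.cvtColor(a,cv2.COLOR_BGR2GRAY);print(g[150:360:6,327])
c=snap('side','s6.png')
E
```

```text
[431.413 282.108  53.192] [-0.977 -0.961 13.583] [-0.066  0.029 -0.028] 41.48126354062697
[ 51  54  54  48  53  57  34  35  40  39  41 151  73  71 158 154 156 156
 160 158 108 156 181 169 173 167 164 167 221 221  55  58  61  53 143]
```

The base edge touched the mat at z≈53 with 13.6 N. Now I'll roll the lens upright about that edge by arcing along tool +x.

carry_out:
  offset:
    - [1,0,-0.8]
    - [3,0,-0.8]
    - [5,0,-0.8]
    - [7,0,-0.8]
    - [9,0,-0.6]
  spin: [0,0,0,0,0]
  claw: [15,15,15,15,15]

```text
clock: 18.13
eef_pos: [438.3, 286.0, 53.1]
ee_rot: [[0.869, 0.494, 0.002], [0.494, -0.869, 0.002], [0.002, -0.001, -1.0]]
wrist_force: [-0.2, 0.4, 6.3]
finger_gap: 24.6
gripper_force: 38.8
```

```bash
python3 - <<'E'
from h import *
s=status.get_state(); print(s['eef_pos'],s['wrist_force'],s['gripper_force'])
c=snap('wrist','w7.png'); a=cv2.imread('pics/w7.png');g=cv2.cvtColor(a,cv2.COLOR_BGR2GRAY);print(g[150:360:6,327])
E
```

```text
[438.308 286.012  53.135] [-0.189  0.389  6.313] 38.77175646746764
[ 53  56  52  53  51  55  35  25  34  44  29  41 116  64 136 138 142 138
 140  66 141 224 184 162 158 158 173 233 235 188  56  63  63  55  59]
```

The barrel is foreshortening in the wrist view, so the lens is rotating upright. Continuing the arc.

carry_out:
  offset:
    - [2,0,0.2]
    - [4,0,0.5]
    - [6,0,0.9]
    - [8,0,1.4]
    - [8,0,1.4]
  spin: [0,0,0,0,0]
  claw: [15,15,15,15,15]

```text
clock: 18.6
eef_pos: [445.2, 289.9, 51.3]
ee_rot: [[0.869, 0.494, 0.001], [0.494, -0.869, 0.001], [0.002, -0.001, -1.0]]
wrist_force: [0.9, -0.0, 6.7]
finger_gap: 24.2
gripper_force: 34.8
```

carry_out:
  offset:
    - [2,0,0.6]
    - [4,0,1.2]
    - [6,0,2]
    - [7,0,2.4]
    - [7,0,2.4]
  spin: [0,0,0,0,0]
  claw: [15,15,15,15,15]

```text
clock: 19.02
eef_pos: [450.3, 292.8, 48.1]
ee_rot: [[0.869, 0.494, -0.001], [0.494, -0.869, 0.0], [-0.0, -0.0, -1.0]]
wrist_force: [-0.4, -0.0, -0.5]
finger_gap: 23.4
gripper_force: 24.5
```

```bash
python3 - <<'E'
from h import *
s=status.get_state(); print(s['eef_pos'],s['wrist_force'],s['gripper_force'],s['finger_gap'])
c=snap('wrist','w8.png'); a=cv2.imread('pics/w8.png');g=cv2.cvtColor(a,cv2.COLOR_BGR2GRAY);print(g[150:360:6,327])
E
```

```text
[450.307 292.79   48.083] [-0.441 -0.027 -0.454] 24.47598695405759 23.43108705214537
[ 57  49  47  61  63  51  49  55  51  20  39  38  40  38  48 103 111  94
 192 173 168 167 137 192 245 244 245 181 127  57  60  61  56  55  59]
```

```bash
python3 - <<'E'
from h import *
c=load('w8.png');T=np.array(c['T_tool_cam']);c['xyz']=T[:3,3];c['attitude']=T[:3,:3]
for th in (0,4,8,12):
  t=np.radians(th); R=lambda x,h:np.array([x*np.cos(t)-h*np.sin(t), 0, -(h*np.cos(t)+x*np.sin(t))])
  # pivot at h=51 on axis located near tool x=x0, base flat edge on mat z=48-6=42
  for x0 in(0,4):
    off=np.array([x0,0,0])-R(0,51); off[2]=42-max(R(27,0)[2],R(-27,0)[2])
    print(th,x0,[round(float(proj(c,R(*p)+off)[1]),1) for p in((27,0),(27,8),(14,8),(12,52),(12,56),(-12,56))])
a=cv2.imread('pics/w8.png')
cv2.imwrite('pics/v8.png',np.hstack([cv2.resize(a[120:420,180:480],(400,400)),]))
s=cv2.imread('pics/s6.png')
c=snap('side','s8.png');b=cv2.imread('pics/s8.png')
cv2.imwrite('pics/v8.png',np.hstack([cv2.resize(a[120:420,180:480],(400,400)),cv2.resize(b[170:290,250:370],(400,400))]))
E
```

```text
0 0 [224.5, 228.8, 252.8, 295.2, 299.8, 351.7]
0 4 [217.2, 221.2, 245.5, 286.2, 290.6, 343.4]
4 0 [220.0, 225.3, 249.3, 298.4, 303.8, 353.7]
4 4 [212.4, 217.5, 241.8, 289.3, 294.5, 345.3]
8 0 [215.5, 221.8, 245.7, 301.5, 307.7, 355.1]
8 4 [207.7, 213.8, 238.1, 292.3, 298.3, 346.8]
12 0 [211.1, 218.5, 242.2, 304.5, 311.5, 356.1]
12 4 [203.1, 210.2, 234.4, 295.2, 302.0, 347.7]
```

View pics/v8.png

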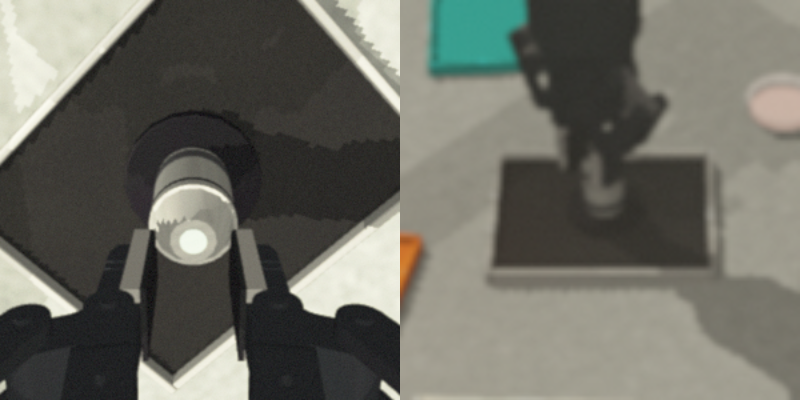

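The lens stands on the mat nearly upright, with its base inside the rim and the pads near the nose. I'll finish the last few degrees and feel for flat contact.

carry_out:
  offset:
    - [1,0,0.5]
    - [2,0,1]
    - [3,0,1.5]
    - [3,0,1.5]
  spin: [0,0,0,0]
  claw: [15,15,15,15]

```text
clock: 19.45
eef_pos: [452.5, 294.0, 47.1]
ee_rot: [[0.869, 0.494, -0.001], [0.494, -0.869, -0.0], [-0.001, -0.0, -1.0]]
wrist_force: [-2.5, -2.2, 5.4]
finger_gap: 23.7
gripper_force: 24.6
```

```bash
cat > f.py <<'E'
from h import *
import sys
n=sys.argv[1]
s=status.get_state(); print(s['eef_pos'],s['wrist_force'],s['gripper_force'],s['finger_gap'],s['clock'])
c=snap('wrist',n+'.png'); a=cv2.imread('pics/%s.png'%n);g=cv2.cvtColor(a,cv2.COLOR_BGR2GRAY);print(g[190:340:4,325])
# nose glass spot and black base extents
br=np.argwhere(g[280:330,300:350]>235).mean(0)+[280,300]; print('glass',br)
E
python3 f.py w9
```

```text
[452.469 294.041  47.147] [-2.463 -2.175  5.422] 24.552028844773304 23.68975500249682 19.45
[ 58  53  50  45  39  42  43  42  37  37  64  50 107 109 106 107  99 236
 175 176 172 170 169 134 186 186 244 244 244 244 203 183 132  63  59  57
  56  57]
glass [300.12  324.489]
```

The horizontal reaction (3.3 N) and vertical reaction (5.4 N) say the base is flat and pressing. Easing off slightly, then releasing slowly.

carry_out:
  offset:
    - [-0.5,0,-0.3]
    - [-0.5,0,-0.5]
    - [-0.5,0,-0.5]
    - [-0.5,0,-0.5]
    - [-0.5,0,-0.5]
  spin: [0,0,0,0,0]
  claw: [22,25,28,32,38]
  newtons: 20

```text
clock: 19.92
eef_pos: [452.9, 294.2, 47.5]
ee_rot: [[0.869, 0.494, 0.0], [0.494, -0.869, 0.001], [0.001, -0.0, -1.0]]
wrist_force: [-0.5, 0.0, -0.2]
finger_gap: 38.3
gripper_force: 0.0
```

```bash
python3 f.py w10; python3 - <<'E'
from h import *
c=snap('side','s10.png')
E
```

```text
[452.913 294.238  47.536] [-0.508  0.048 -0.209] 0.0 38.26408158801893 19.9167
[ 47  55  41  44  40  38  45  38  44  73  43 107 103 107  95 103 235 174
 174 174 167 165 217 245 248 245 243 244 246 183 167  60  59  63  55  64
  59  62]
glass [291.488 322.309]
```

carry_out:
  offset:
    - [0,0,0]
    - [0,0,-12]
    - [-5,0,-40]
    - [-10,0,-80]
    - [-20,0,-120]
  spin: [0,0,0,0,0]
  claw: [60,60,60,60,60]

```text
clock: 20.43
eef_pos: [435.1, 284.0, 168.9]
ee_rot: [[0.869, 0.494, -0.001], [0.494, -0.869, -0.0], [-0.001, -0.0, -1.0]]
wrist_force: [-0.0, 0.0, 0.6]
finger_gap: 60.0
gripper_force: 0.0
```

carry_out:
  offset:
    - [-5,0,-20]
    - [-10,0,-40]
    - [-10,0,-40]
  spin: [0,0,0]
  claw: [60,60,60]

```text
clock: 20.68
eef_pos: [427.8, 280.0, 212.4]
ee_rot: [[0.869, 0.494, 0.006], [0.494, -0.869, 0.004], [0.008, -0.001, -1.0]]
wrist_force: [1.1, -0.3, 0.4]
finger_gap: 59.7
gripper_force: 0.0
```

```bash
python3 - <<'E'
from h import *
c=snap('wrist','w11.png'); s=status.get_state(); print(s['eef_pos'],s['clock'])
a=cv2.imread('pics/w11.png');g=cv2.cvtColor(a,cv2.COLOR_BGR2GRAY)
p=proj(c,[461,299,62]).astype(int);q=proj(c,[461,299,10]);print('expected nose px',p,'base',q)
x,y=p
sub=g[y-45:y+45,x-45:x+45]
m=(sub>90).astype(np.uint8);cs=cv2.findContours(m,0,1)[0];k=max(cs,key=cv2.contourArea);bb=cv2.boundingRect(k);print('steel blob',bb[0]+x-45,bb[1]+y-45,bb[2:])
gl=np.argwhere(sub>235);print('glass',gl.mean(0)+[y-45,x-45],len(gl)); gy,gx=gl.mean(0)+[y-45,x-45]; print('nose xy at 62',onz(c,gx,gy,62))
for d in range(-40,41,4): print(g[max(0,y+d),x-60:x+61:5])
E
```

```text
[427.486 279.779 210.384] 20.7333
expected nose px [325 175] base [324.923 167.899]
steel blob 307 150 (34, 35)
glass [nan nan] 0
nose xy at 62 [nan nan nan]
[165  19  38  36  27  29  36  27  31  39  19  25  28  25  31  23  37  34
  34  30  31  36  27  33  32]
[59 29 35 31 32 34 33 32 33 24 32 31 27 25 24 30 28 34 37 36 36 40 38 37
 33]
[32 39 35 36 40 36 37 40 21 28 25 27 34 26 30 27 34 26 35 29 36 38 35 35
 39]
[41 38 36 41 42 38 40 36 37 27 25 32 39 28 15 22 22 24 23 25 27 28 37 36
 41]
[ 36  40  41  37  30  32  32  26  32  27  79 149 151 132  39  18  22  14
  27  28  30  28  28  36  40]
[ 36  40  39  41  39  39  42  29  30  42 149 128 120  98 137  15  27  20
  28  26  26  26  30  39  37]
[ 43  38  38  41  38  38  39  28  31 149 145 129 118  95  85  74  19  11
  25  26  31  25  27  36  40]
[ 39  41  37  38  38  38  38  29  32 153 144 164 169 145  87  95  17  26
  33  27  23  30  25  43  37]
[ 37  41  38  44  36  38  40  36  27 151 149 193 202 164  86  89  22  24
  22  24  24  21  36  36  34]
[ 37  39  38  36  39  40  31  24  36 149 151 183 203 167  80 129  19  25
  32  34  14  33 
[... 416 characters left out ...]
43 37 39 36 36 38 35 35 40 41 42 43 43 38 34 42 34 36 30
 39]
[35 37 42 38 37 34 36 33 34 34 41 39 37 44 36 41 35 39 39 39 39 37 36 33
 34]
[39 33 41 39 34 39 42 39 39 38 36 40 38 37 44 39 37 41 36 42 40 35 37 40
 39]
[ 34  40  37  41  41  41  45  36  45  44  38  35  42  42  38  33  41  34
  40  38  44  37  36  35 143]
[ 43  37  40  36  38  37  35  35  38  39  39  33  38  39  41  35  45  40
  42  35  39  42  31 123 167]
[ 33  36  46  37  41  39  40  38  37  35  36  41  37  36  38  35  43  39
  41  37  40  36 100 175 142]
[ 34  34  33  44  38  41  37  32  37  43  37  42  40  42  35  32  44  41
  40  38  36  79 184 135 177]<stdin>:8: RuntimeWarning: Mean of empty slice.
  ret = um.true_divide(
```

Seen from above, the nose and shoulder circles are concentric at about (324,168), so the lens stands upright on the mat. Next, back to the tipped bin's pull.

carry_out:
  offset:
    - [-18,34.5,0]
    - [-36.5,69,0]
    - [-54.5,104,0]
    - [-73,138.5,0]
    - [-91,173,0]
  spin: [0,0,0,0,0]
  claw: [70,70,70,70,70]

```text
clock: 21.15
eef_pos: [432.1, 82.2, 206.6]
ee_rot: [[0.869, 0.495, -0.001], [0.495, -0.869, 0.0], [-0.001, -0.001, -1.0]]
wrist_force: [0.7, 0.2, 0.5]
finger_gap: 70.1
gripper_force: 0.0
```

carry_out:
  offset:
    - [-18,34.5,0]
    - [-36.5,69,0]
    - [-54.5,104,0]
    - [-73,138.5,0]
    - [-91,173,0]
  spin: [0,0,0,0,0]
  claw: [70,70,70,70,70]

```text
clock: 21.57
eef_pos: [438.6, -113.4, 206.5]
ee_rot: [[0.869, 0.494, -0.001], [0.494, -0.869, 0.001], [-0.001, -0.002, -1.0]]
wrist_force: [1.9, 0.7, -0.6]
finger_gap: 69.8
gripper_force: 0.0
```

carry_out:
  offset:
    - [-18,34.5,0]
    - [-36.5,69,0]
    - [-54.5,104,0]
    - [-54.5,104,0]
    - [-54.5,104,0]
  spin: [7,14,21,28,35]
  claw: [70,70,70,70,70]

```text
clock: 21.98
eef_pos: [442.9, -231.1, 206.0]
ee_rot: [[0.995, -0.104, -0.001], [-0.104, -0.995, 0.001], [-0.001, -0.001, -1.0]]
wrist_force: [0.4, 1.3, -0.5]
finger_gap: 70.0
gripper_force: 0.0
```

```bash
python3 - <<'E'
from h import *
c=snap('wrist','w12.png'); s=status.get_state(); print(s['eef_pos'],s['ee_rot'][0],s['clock'])
print(proj(c,[444.8,-228.8,98]))
R=np.array(s['ee_rot']);print(R.T@(np.array([444.8,-228.8,79])-s['eef_pos']))
E
```

```text
[ 442.764 -230.02   205.946] [ 0.994 -0.11  -0.002] 22.0333
[321.672 232.722]
[  2.123  -1.248 126.944]
```

carry_out:
  offset:
    - [2,-1,40]
    - [2,-1,80]
    - [2,-1,110]
    - [2,-1,126]
    - [2,-1,126]
  spin: [0,0,0,0,0]
  claw: [70,70,70,70,45]
  newtons: 30

```text
clock: 22.45
eef_pos: [442.7, -226.1, 77.1]
ee_rot: [[0.996, -0.09, -0.007], [-0.09, -0.996, 0.005], [-0.008, -0.004, -1.0]]
wrist_force: [0.4, 0.1, 0.2]
finger_gap: 59.5
gripper_force: 0.0
```

carry_out:
  offset:
    - [0,0,0]
    - [0,0,0]
    - [0,0,0]
    - [0,0,0]
  spin: [0,0,0,0]
  claw: [30,30,30,30]

```text
clock: 22.78
eef_pos: [446.1, -228.8, 82.7]
ee_rot: [[0.996, -0.093, 0.002], [-0.093, -0.996, -0.001], [0.002, 0.001, -1.0]]
wrist_force: [-1.4, -5.6, -2.1]
finger_gap: 35.3
gripper_force: 30.3
```

carry_out:
  offset:
    - [2.5,0,-7]
    - [6,0,-14.3]
    - [9.5,0,-21]
    - [13.3,0,-27.8]
    - [17.5,0,-34.3]
  spin: [0,0,0,0,0]
  claw: [30,30,30,30,30]

```text
clock: 23.2
eef_pos: [465.3, -231.0, 117.7]
ee_rot: [[0.996, -0.094, 0.005], [-0.094, -0.996, -0.002], [0.006, 0.002, -1.0]]
wrist_force: [5.3, -6.0, -8.4]
finger_gap: 35.4
gripper_force: 30.8
```

carry_out:
  offset:
    - [4.5,0,-6.2]
    - [9.3,0,-12.2]
    - [14.4,0,-18]
    - [19.8,0,-23.5]
    - [25.4,0,-28.8]
  spin: [0,0,0,0,0]
  claw: [30,30,30,30,30]

```text
clock: 23.62
eef_pos: [490.4, -233.9, 146.2]
ee_rot: [[0.996, -0.093, 0.005], [-0.093, -0.996, -0.003], [0.005, 0.003, -1.0]]
wrist_force: [3.7, -9.5, -11.6]
finger_gap: 35.2
gripper_force: 31.1
```

carry_out:
  offset:
    - [4,0,-3.4]
    - [8,0,-6.6]
    - [11,0,-9]
    - [13,0,-10.2]
    - [14.5,0,-11]
  spin: [0,0,0,0,0]
  claw: [30,30,30,30,30]

```text
clock: 24.03
eef_pos: [501.0, -235.0, 155.1]
ee_rot: [[0.996, -0.093, -0.003], [-0.093, -0.996, -0.002], [-0.003, 0.002, -1.0]]
wrist_force: [-6.3, -14.0, -20.2]
finger_gap: 35.1
gripper_force: 34.4
```

carry_out:
  offset:
    - [1,0,0.5]
    - [2,0,1]
    - [3,0,1]
    - [3,0,1]
  spin: [0,0,0,0]
  claw: [30,30,30,30]

```text
clock: 24.37
eef_pos: [501.0, -235.0, 154.9]
ee_rot: [[0.996, -0.093, -0.008], [-0.093, -0.996, -0.001], [-0.008, 0.002, -1.0]]
wrist_force: [-18.1, -11.6, 2.9]
finger_gap: 35.2
gripper_force: 36.6
```

carry_out:
  offset:
    - [-2.5,0,1]
    - [-2.5,0,1]
    - [-2.5,0,1]
    - [-2.5,0,-20]
    - [-2.5,0,-55]
  spin: [0,0,0,0,0]
  claw: [30,50,70,70,70]

```text
clock: 24.78
eef_pos: [501.6, -232.2, 207.9]
ee_rot: [[0.996, -0.093, -0.005], [-0.093, -0.996, 0.003], [-0.005, -0.003, -1.0]]
wrist_force: [0.7, -0.3, -0.3]
finger_gap: 69.8
gripper_force: 0.0
```

carry_out:
  offset:
    - [-5,0,-25]
    - [-15,0,-45]
    - [-15,0,-45]
  spin: [0,0,0]
  claw: [70,70,70]

```text
clock: 25.03
eef_pos: [489.8, -232.7, 259.7]
ee_rot: [[0.996, -0.093, 0.008], [-0.093, -0.996, -0.003], [0.008, 0.002, -1.0]]
wrist_force: [-0.2, -0.0, 0.4]
finger_gap: 70.0
gripper_force: 0.0
```

```bash
python3 - <<'E'
from h import *
c=snap('wrist','w13.png');t=snap('top','t13.png');snap('side','s13.png'); s=status.get_state(); print(s['eef_pos'],s['clock'])
# pulls of middle and right bin: predicted front tips if shut; compare tongue front-edge rows
a=cv2.imread('pics/w13.png')
g=cv2.cvtColor(a,cv2.COLOR_BGR2GRAY).astype(int)
C=np.array([588.5,-243.4,0]);x=np.array([.9945,-.1045,0]);y=np.array([.1045,.9945,0])
for n,k in(('right',0),('middle',1)):
  for d in(-12,0,12):
    pts=[C-r*x+(k*136+d)*y+[0,0,171] for r in(62,104)]
    A,B=[proj(c,p) for p in pts]
    col=int(B[0]); v=int(B[1]); 
    seg=g[v-15:v+16,col] if 15<v<464 and 0<=col<640 else None
    print(n,d,A,B,seg)
# rim line
for k in(0,1):
  p=proj(c,C-58*x+(k*136+40)*y+[0,0,182]); v=int(p[1]);print('rim',k,p,g[v-14:v+15,int(p[0])] if 0<=p[0]<640 else '')
E
```

```text
[ 488.504 -231.844  254.682] 25.1833
right -12 [344.604 190.037] [342.804 251.519] [127 132 131 127 132 133 132 133 130 127 130 130 135 132 132 130 127 126
 116 104 105 107 108 110 110 106 105 105 104 105 108]
right 0 [325.963 189.819] [325.123 251.33 ] [135 131 131 134 134 129 132 132 133 133 129 129 135 134 132 124 122 129
 144 151 149 148 147 146 154 154 156 150 151 147 151]
right 12 [307.31 189.6 ] [307.431 251.141] [136 135 134 132 135 133 133 133 134 132 131 135 131 136 132 127 122 127
 149 155 153 147 148 152 153 158 153 157 160 159 163]
middle -12 [132.637 187.549] [141.787 249.372] [145 149 146 150 149 146 149 145 148 150 147 150 149 148 135 134 144 153
 158 158 164 161 161 158 158 158 157 160 162 164 163]
middle 0 [113.86  187.328] [123.983 249.182] [148 150 145 150 145 148 148 149 146 145 148 150 144 138 131 142 158 161
 158 158 154 158 159 157 158 159 153 154 148 151 151]
middle 12 [ 95.071 187.108] [106.169 248.991] [144 147 145 149 147 150 146 149 146 148 145 147 149 147 137 118 127 143
 150 148 152 154 152 154 156 159 159 155 156 156 126]
rim 0 [260.669 185.69 ] [107 111 105 111 106 107 107 107 107 126 172 192 196 186 169 169 187 185
 157 136 132 138 147 155 164 160 162 161 155]
rim 1 [ 36.854 183.049] [ 80  83  79  81  82  84  96 141 170 187 184 167 155 140 155 147 127 116
 121 138 152 156 155 152 153 154 153 153 159]
```

```bash
python3 - <<'E'
from h import *
C=np.array([588.5,-243.4,0]);x=np.array([.9945,-.1045,0]);y=np.array([.1045,.9945,0])
for f in('w1','w13'):
  c=load(f+'.png');g=cv2.GaussianBlur(cv2.cvtColor(cv2.imread('pics/%s.png'%f),cv2.COLOR_BGR2GRAY),(5,3),0).astype(int)
  for k in(0,1):
    r=[]
    for d in(36,40,44,50,-40,-45):
      p=proj(c,C-58*x+(k*136+d)*y+[0,0,182]);v=int(p[1])-14;seg=g[v:v+28,int(p[0])];e=np.argmax(np.diff(seg)[:14]);r.append(v+e-p[1])
    print(f,k,np.round(np.median(r),1),np.round(r,1))
t=load('t13.png');a,b=[cv2.imread('pics/'+n).astype(int) for n in('top0.png','t13.png')]
for n,s in(('dish/oil',np.s_[140:200,215:300]),('left+mid bins',np.s_[110:215,340:440]),('trays',np.s_[205:380,135:230])):
  d=abs(a[s]-b[s]).max(2);print(n,(d>40).sum())
E
```

```text
w1 0 -6.0 [-6.  -6.  -6.1 -6.1 -4.1 -4.1]
w1 1 -8.5 [-8.5 -8.5 -8.6 -8.6 -6.6 -6.6]
w13 0 -5.6 [-5.8 -5.7 -5.6 -5.5 -4.2 -4.3]
w13 1 -7.9 [-8.1 -8.  -8.  -7.9 -6.6 -6.7]
dish/oil 0
left+mid bins 0
trays 0
```

The rim residuals match the initial shut state (right minus middle is 2.5 px before and 2.3 px now), so the bin is fully shut. Nothing else moved and the robot is clear, so I'm handing in.

```bash
python3 -c "
from workcell import order; print(order.hand_in())"
```

```text
the job is handed in; nothing more can be done
None
```

The lens stands upright on the black mat of the bare steel tray, the right-hand bin is fully shut, the bottle, dish and other spares show no movement, and the job is handed in; the result was not reported back.

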